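# Set the depth stop on the flanged hub and lock it

### The job

Two bench depth-stop stands hold a part each. On the stand with the flanged hub (the stepped part with the wide foot), lower the sliding stop until its foot touches the top of the hub, then press that stand's clamp lever fully down to lock it. Leave the stop and lever of the other stand, with the plain round bushing, as they are.

Things in the scene. Friction and masses are not known exactly. Their poses are not given: they have to be found in the camera images.
- gauge: Fixed steel stand that holds the flanged hub. Origin under its base plate (18 mm thick), straight below the stop's axis; z up, column at -x, lever on the +y side. The grey head that guides the stop is 40 mm wide and reaches from the column (98 mm behind the axis) to 25 mm past the axis; its top is 165 mm above the table.
- gauge_knob (a point): Centre of the top face of the black push knob (36 mm across, 16 mm thick) of that stand's stop: a vertical 12 mm rod that slides straight down with about 4 N of friction and stays where it is left. The flat underside of its foot (26 mm disc) is 126 mm below this point. Fully raised, this point is 246 mm above the table; travel 52 mm. It starts up to 20 mm lowered.
- hub_top (a point): Centre of the flat top of the loose steel flanged hub: 62 mm tall, neck 46 mm across on a flange 76 mm across and 14 mm thick with six dark bolt holes. It stands upright on the 18 mm base plate, within a few mm of straight under the stop, its top 80 mm above the table. z up.
- gauge_clamp (a joint): Clamp lever of the same stand: 0 = open, slanting up and out at 37 degrees above level; grows as it goes down; 0.65 rad = level, at its end stop = locked. Starts at 0 to 0.12; about 0.08 N m of friction, stays where left. Its 12 mm thick rod points to the stand's +y; the pivot is 36 mm to +y from the stop's axis, 150 mm above the table.
- gauge_ball (a point): Centre of the black ball (22 mm across) at the outer end of that lever, 85 mm from the pivot, straight out from the knob in the stand's +y direction. The lever can be pushed down from above on its rod or its ball.
- spare_knob (a point): Same point of the knob on the other, identical stand, which holds a plain straight bushing (46 mm across, 55 mm tall). Must not be operated.
- spare_ball (a point): Centre of the ball on the lever of that other stand. Must not be operated.
There are look-alikes about, which are no part of the job. What is shaped like the part that bears hub_top but brown or yellow is not meant.

How it is judged:
By the outcome, as a careful person would: the job done as asked, in the order asked, and still so for the second after the job is handed in, with the robot touching nothing.
It also fails if it takes over 40 s, if anything falls off the work surface, if the arm or the gripper's body presses on something with over 40 N, if the wrist force passes 120 N, or if a joint passes its speed limit or range.

### The arm

A 6-joint arm with a two-finger parallel gripper is mounted at the origin on the work surface. World frame = base frame: x ahead of the robot, y to its left, z up, the work surface at z = 0. Lengths are in m, angles in rad, forces in N, time in s.
With the tool pointing down it reaches from about 0.3 to 0.825 m from the base axis. Payload 5.4 kg.
Tool frame: the origin (TCP) lies midway between the tips of the shut fingers; the grasp point (between the pads) lies 19 mm behind it (ctrl.tcp_to_grasp is the x of the grasp point in the tool frame, in m); x points along the fingers, y is the direction in which the jaws open and shut, and the axes are right-handed (so a half turn about x gives the same grasp; the last joint's range is limited). The gripper opens to 92 mm and grips with 3 to 60 N. Pads are 20 mm wide; open, the fingers measure 128 mm over their backs; the gripper's body (75 mm by 189 mm) begins 69 mm behind the grasp point.
Start: joints at [-1.379, 0.158, 1.597, -0, 1.386, -0.21], TCP at [0.225, -0.529, 0.215] pointing down, gripper open.
Joint ranges: [-2.91, 2.91], [-0.94, 2.29], [0.18, 2.7], [-1.29, 4.43], [0.17, 2.64], [-3, 3]. Speed limits (rad/s): [2.57, 2.57, 3.14, 3.14, 3.14, 3.14].

### API

Orientations are given as a rotation vector (axis times angle).
In Python, from station import ctrl, fingers, sensors, viewer, workorder gives the robot as it stands. Calls block until the motion is done:
- ctrl.movep(position, orientation): joint-space move of the TCP to a pose.
- ctrl.servo_line(position, orientation=None, max_speed=0.15): straight line of the TCP; orientation=None keeps the orientation; max_speed is the mean speed in m/s.
- ctrl.movej(angles): joint-space move.
- fingers.gripper_to(opening, newtons=None): opening from 0.0 (shut) to 1.0 (fully open); newtons is the grip in N (None keeps the last); returns when the fingers have stopped.
- ctrl.pause(seconds).
- ctrl.solve_ik(position, orientation): joint angles nearest the present ones, or None.
- sensors.get_obs(): the state.
- viewer.camera(name): name is "scene" or "top" or "wrist"; returns (picture, depth): 480x640x3 uint8, red, green, blue; 480x640 float32, m along the optical axis (not along the pixel's ray), 0 where there is no reading.
- viewer.calibration(name): a dict with "fovy" (degrees; the focal length in pixels is half the picture's height over the tangent of half this angle, whatever the lens; pixels are square), "cx", "cy" (the principal point, pixels), "D" ([k1, k2, p1, p2, k3] as OpenCV has them; the pictures are not rectified), "R" (3x3) and "t" (3): a world point X has camera coordinates R X + t; the wrist camera has in their place "mount" (4x4, takes a point from camera to tool coordinates, whose origin is the TCP and whose axes are the tool frame's). Camera axes: x right, y down, z forward; pixel columns grow to the right and rows downward; lengths in m; the calibration is good to about 2 mm. A picture is of the moment at which its call begins: read the wrist's pose just before it. calibration takes no time and is no camera call.
A pose or a line that the arm cannot do raises ctrl.MotionError and nothing moves.
- workorder.hand_in(): hands the job in, once; it reports no verdict.
The state is a dict: "clock": time; "qpos": joint angles; "qd": joint speeds; "effort": joint torques, N m; "tool_pos": TCP position; "ee_rot": TCP orientation; "ft_force": force on the tool from outside, world axes, zero at the start; "wrist_torque": the same for the moment, N m; "opening": opening from 0.0 (shut) to 1.0 (fully open).
Only numpy, scipy, OpenCV 4.12 (cv2) and the standard library are available. Lean on these libraries where they do the work, as an engineer would, in place of code of your own. Each camera call takes 0.05 s, during which the arm holds its last target.

## Working session

There is one attempt and no reset: what is moved stays moved. The work goes in short steps, each a Python script; the robot and the scene stay as the last script left them, time stands still between calls to the robot, and variables do not carry over. Pictures are saved under pics/ and viewed, and the job is handed in when it is done.

```bash
mkdir -p pics; ls; python3 - <<'E'
from station import ctrl, fingers, sensors, viewer
import cv2,numpy as np
o=sensors.get_obs();print(o)
for n in ("scene","top"):
    p,d=viewer.camera(n); cv2.imwrite(f"pics/{n}0.png",p[:,:,::-1]); np.savez(f"{n}0.npz",p=p,d=d)
    print(n,viewer.calibration(n))
print(viewer.calibration("wrist"), ctrl.tcp_to_grasp)
E
```

```text
pics
{'clock': 0.0, 'qpos': array([-1.37912821e+00,  1.59007438e-01,  1.59819180e+00, -2.13302340e-05,
        1.38617702e+00, -2.10074351e-01]), 'qd': array([ 0.00018663,  0.00259466, -0.0002989 ,  0.00146976,  0.00193493,
        0.00097228]), 'effort': array([-1.63407134e-03, -3.85570979e+01, -3.22108948e+01,  7.01841409e-02,
        3.80533410e-02, -1.43054667e-04]), 'tool_pos': array([ 0.22470847, -0.52861971,  0.21366253]), 'ee_rot': array([ 2.00132304,  0.40933043, -2.00133233]), 'ft_force': array([ 1.48388038,  1.0922602 , -0.12562064]), 'wrist_torque': array([ 0.04454589, -0.04274825, -0.01795045]), 'opening': 0.9970458182774342}
scene {'fovy': 52.37344720959276, 'cx': 319.1869277128126, 'cy': 249.79708962747307, 'D': array([-0.08288966,  0.        ,  0.        ,  0.        ,  0.        ]), 'R': array([[-0.78740299,  0.61629588, -0.01326311],
       [ 0.51151232,  0.6412175 , -0.57200984],
       [-0.34402277, -0.4571865 , -0.82013952]]), 't': array([ 0.45408671, -0.23814015,  1.2864205 ])}
top {'fovy': 48.20637922885367, 'cx': 325.4229784726133, 'cy': 236.22582435795997, 'D': array([-0.16254693,  0.        ,  0.        ,  0.        ,  0.        ]), 'R': array([[ 0.00135567, -0.99999019,  0.00421799],
       [-0.98280368, -0.0021112 , -0.18464144],
       [ 0.18464853, -0.00389514, -0.9827969 ]]), 't': array([0.04219073, 0.60310541, 1.00485514])}
{'fovy': 63.634827440424694, 'cx': 318.4595468233423, 'cy': 238.27913406326795, 'D': array([-0.04695664,  0.        ,  0.        ,  0.        ,  0.        ]), 'mount': array([[ 1.35623005e-04, -2.48256618e-01,  9.68694293e-01,
        -1.69319573e-01],
       [ 9.99999051e-01,  1.36207779e-03,  2.09066938e-04,
         3.98206126e-04],
       [-1.37133924e-03,  9.68693345e-01,  2.48256567e-01,
        -6.97245450e-02],
       [ 0.00000000e+00,  0.00000000e+00,  0.00000000e+00,
         1.00000000e+00]])} -0.0187
```

View pics/scene0.png

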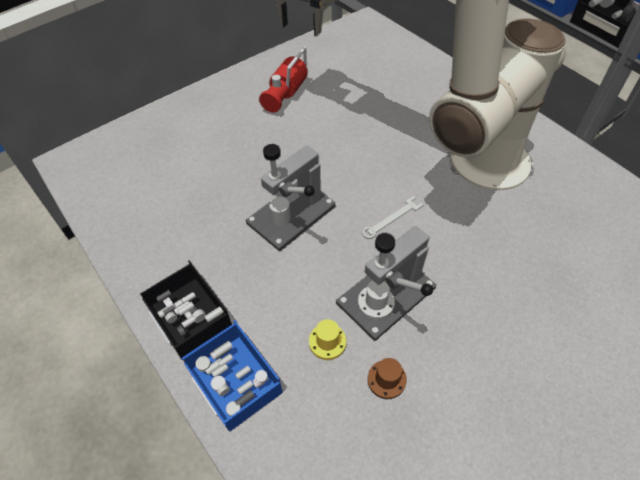

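View pics/top0.png

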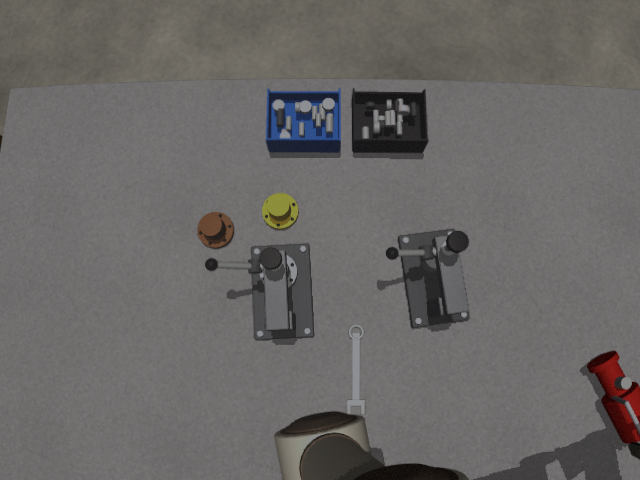

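Candidates:
- Hub: grey flanged hub in the stand, scene (376,297). Look-alikes are the yellow one (327,338) and the brown one (388,377), both loose on the table. The plain bushing is at (281,212).
- Knob: hub stand, scene (385,243) / top (271,258). The spare is at scene (272,152) / top (457,240).
- Ball: hub stand, scene (428,289) / top (211,265). The spare is at scene (309,190) / top (392,254).

I choose the hub stand, and will check it in a crop while measuring.

```bash
cat > h.py <<'E'
import cv2,numpy as np
from station import viewer
def K(c): f=240/np.tan(np.radians(c['fovy'])/2); return np.array([[f,0,c['cx']],[0,f,c['cy']],[0,0,1]])
def cloud(n,d):
    c=viewer.calibration(n); v,u=np.mgrid[0:480,0:640].astype(np.float32)
    q=cv2.undistortPoints(np.stack([u,v],-1).reshape(-1,1,2),K(c),c['D']).reshape(480,640,2)
    X=np.dstack([q[...,0]*d,q[...,1]*d,d]); return (X-c['t'])@c['R']
def proj(n,P):
    c=viewer.calibration(n); return cv2.projectPoints(np.float64(P).reshape(-1,1,3),cv2.Rodrigues(c['R'])[0],c['t'],K(c),c['D'])[0].reshape(-1,2)
E
python3 - <<'E'
from h import *
for n,box,kn,ba in (("scene",(330,220,450,345),(385,243),(428,289)),("top",(195,230,325,350),(271,258),(211,265))):
    z=np.load(n+"0.npz");p,d=z['p'],z['d'];W=cloud(n,d)
    x0,y0,x1,y1=box; cv2.imwrite(f"pics/{n}_crop.png",cv2.resize(p[y0:y1,x0:x1,::-1],None,fx=4,fy=4,interpolation=cv2.INTER_CUBIC))
    dark=p.max(2)<60
    for nm,(u,v) in (("knob",kn),("ball",ba)):
        s=np.s_[v-16:v+17,u-16:u+17]
        P=W[s][(dark[s])&(d[s]>0)&(W[s][...,2]>.13)]
        zt=np.percentile(P[:,2],97)
        Q=P[P[:,2]>np.median(P[:,2])-.004] if nm=="knob" else P
        T=P[P[:,2]>zt-.005]
        print(n,nm,len(P),'mean',P.mean(0).round(4),'ztop',zt.round(4),'top mid',((T.min(0)+T.max(0))/2).round(4),'ext',np.ptp(T,axis=0).round(4),'all mid',((P.min(0)+P.max(0))/2).round(4),np.ptp(P,axis=0).round(4))
    # head top
    H=W[y0:y1,x0:x1].reshape(-1,3); H=H[(H[:,2]>.159)&(H[:,2]<.172)]
    print('head',len(H),cv2.minAreaRect(H[:,:2].astype(np.float32)*1000), np.median(H[:,2]))
    B=W[y0:y1,x0:x1].reshape(-1,3);B=B[(B[:,2]>.013)&(B[:,2]<.023)]
    print('base',len(B),cv2.minAreaRect(B[:,:2].astype(np.float32)*1000), np.median(B[:,2]))
E
```

```text
scene knob 297 mean [0.5356 0.1372 0.2372] ztop 0.2413 top mid [0.5336 0.1353 0.24  ] ext [0.0314 0.0323 0.0071] all mid [0.5336 0.1354 0.2244] [0.0314 0.0325 0.0382]
scene ball 106 mean [0.5297 0.2394 0.2082] ztop 0.2137 top mid [0.5278 0.2379 0.2115] ext [0.0165 0.0157 0.0055] all mid [0.5281 0.2386 0.2068] [0.0171 0.017  0.015 ]
head 1298 ((485.44232177734375, 152.6470947265625), (140.60853576660156, 83.77470397949219), 4.251227378845215) 0.1656902911582901
base 2031 ((534.4171752929688, 108.22959899902344), (255.80198669433594, 187.4547576904297), 7.459798336029053) 0.01850825643745884
top knob 461 mean [0.5315 0.1359 0.2259] ztop 0.2425 top mid [0.5325 0.133  0.2409] ext [0.0331 0.0343 0.0069] all mid [0.5362 0.1407 0.1952] [0.0427 0.0563 0.0982]
top ball 117 mean [0.5261 0.2361 0.2099] ztop 0.2147 top mid [0.526  0.2368 0.2131] ext [0.0167 0.0154 0.0066] all mid [0.5261 0.2368 0.2096] [0.0183 0.0207 0.0136]
head 1711 ((486.51751708984375, 152.26364135742188), (138.63729858398438, 83.35790252685547), 3.771862268447876) 0.16642689295653368
base 3102 ((515.2840576171875, 188.03961181640625), (230.57723999023438, 230.95791625976562), 3.3994672298431396) 0.01925885264570007
```

```bash
python3 -c "
import cv2,numpy as np
a=cv2.imread('pics/scene_crop.png');b=cv2.imread('pics/top_crop.png')
h=max(a.shape[0],b.shape[0]);f=lambda i:cv2.copyMakeBorder(i,0,h-i.shape[0],0,0,0)
o=np.hstack([f(a),f(b)]);cv2.imwrite('pics/crops.png',cv2.resize(o,(800,int(h*800/o.shape[1]))))"
```

```text
(no output)
```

View pics/crops.png

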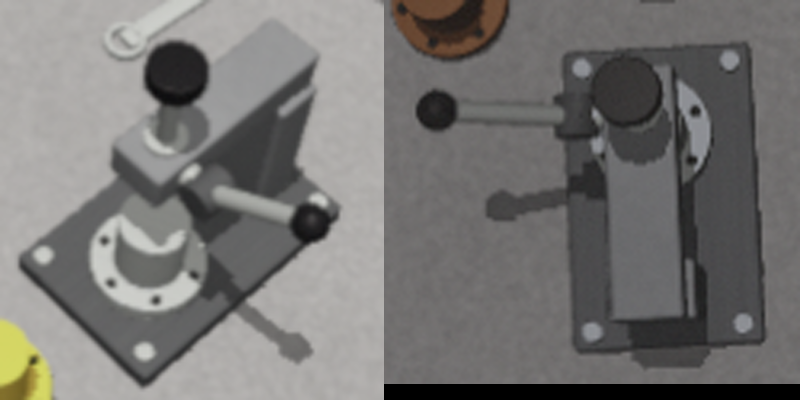

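The crops confirm the choice: the grey flanged hub with bolt holes stands under this head, with its knob at about (0.533, 0.134, 0.241). The lever points to about +y, so stand yaw is about 3.5°. The foot should touch when the knob top reaches about 0.206. I'll move above the knob and press down with shut fingers, watching the force.

```bash
cat > m.py <<'E'
from h import *
from station import ctrl, fingers, sensors
from scipy.spatial.transform import Rotation as R
yaw=np.radians(3.6); sx=np.array([np.cos(yaw),np.sin(yaw),0]); sy=np.array([-sx[1],sx[0],0])
knob=np.array([.533,.134,.241])
def ori(yd): x=np.array([0,0,-1.]); return R.from_matrix(np.c_[x,yd,np.cross(x,yd)]).as_rotvec()
def F(n=3):
    return np.mean([sensors.get_obs()['ft_force'] for _ in range(n)],0)
E
python3 - <<'E'
from m import *
o=sensors.get_obs(); print(R.from_rotvec(o['ee_rot']).as_matrix().round(2))
for yd in (sx,-sx,sy,-sy):
    print(yd.round(2), ctrl.solve_ik(knob+[0,0,.03],ori(yd)))
fingers.gripper_to(0.0,20)
p=o['tool_pos']; ctrl.servo_line([p[0],p[1],.38],max_speed=.3)
best=min((sx,-sx,sy,-sy),key=lambda y:9 if (q:=ctrl.solve_ik([.533,.134,.36],ori(y))) is None else abs(q[5]))
print(best); np.save('yd.npy',best)
ctrl.movep([.533,.134,.36],ori(best)); 
ctrl.servo_line(knob+[0,0,.02],max_speed=.15)
o=sensors.get_obs();print(o['clock'],o['tool_pos'],o['ft_force'],o['opening'])
p,d=viewer.camera("scene"); cv2.imwrite("pics/s1.png",p[:,:,::-1])
E
```

```text
[[-0.    0.39 -0.92]
 [ 0.   -0.92 -0.39]
 [-1.   -0.   -0.  ]]
[1.   0.06 0.  ] [ 2.63696855e-02  5.93647170e-02  1.59316803e+00 -4.44089210e-16
  1.48905991e+00 -3.64621675e-02]
[-1.   -0.06 -0.  ] None
[-0.06  1.    0.  ] [ 0.02636969  0.05936472  1.59316803  0.          1.48905991 -1.60725849]
[ 0.06 -1.   -0.  ] [0.02636969 0.05936472 1.59316803 0.         1.48905991 1.53433416]
[0.99802673 0.06279052 0.        ]
5.5417 [0.53358621 0.13390993 0.26207067] [0.48537006 0.66721269 0.28994192] 0.008043605766125152
```

View pics/s1.png

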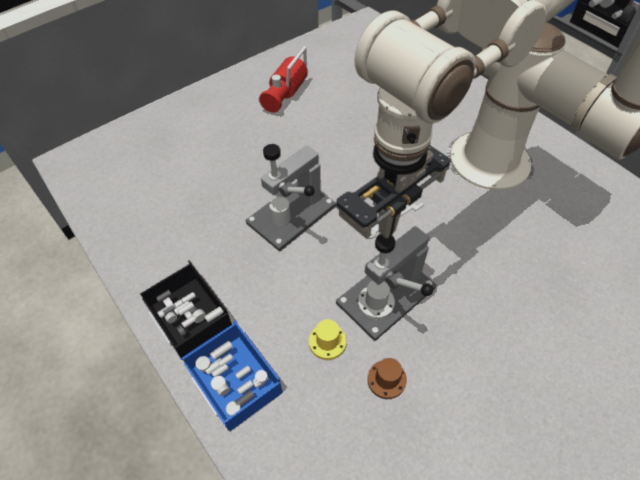

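The shut fingers are right over the knob at (386,240). Next I press in steps.

```bash
python3 - <<'E'
from m import *
b=F(); print('bias',b.round(2))
z=.261
while z>.198:
    z-= .004 if z>.216 else .001
    ctrl.servo_line([knob[0],knob[1],z],max_speed=.04 if z>.215 else .02)
    f=F()-b; o=sensors.get_obs()
    print(round(z,4),o['tool_pos'].round(4),f.round(2),round(o['clock'],2))
    if f[2]>14: print('contact');break
E
```

```text
bias [-0.78  0.01 -0.34]
0.257 [0.5331 0.134  0.2572] [ 0.09  0.1  -0.34] 5.84
0.253 [0.5328 0.134  0.2526] [ 0.5  -0.3   0.08] 6.09
0.249 [0.5328 0.134  0.2485] [ 1.24  0.37 -0.46] 6.34
0.245 [0.5328 0.134  0.2446] [ 1.61 -0.37 -0.58] 6.59
0.241 [0.5328 0.134  0.2406] [ 1.2  -0.55  1.15] 6.84
0.237 [0.5329 0.134  0.2368] [1.69 0.4  0.6 ] 7.09
0.233 [0.5328 0.134  0.2327] [ 0.26 -0.64  0.11] 7.34
0.229 [0.5328 0.134  0.2285] [ 1.63  0.54 -0.32] 7.59
0.225 [0.5328 0.134  0.2245] [0.71 0.25 0.69] 7.84
0.221 [0.5328 0.134  0.2205] [ 0.43 -0.14  0.48] 8.09
0.217 [0.5328 0.134  0.2165] [ 1.64 -0.09  0.59] 8.34
0.213 [0.5328 0.134  0.2126] [ 1.52 -0.17  0.99] 8.69
0.212 [0.533  0.134  0.2119] [-0.49 -0.29  1.14] 8.94
0.211 [0.533 0.134 0.211] [0.53 0.13 1.88] 9.19
0.21 [0.533 0.134 0.21 ] [-0.1  -0.48  1.97] 9.44
0.209 [0.533  0.134  0.2089] [ 1.09 -0.01  1.61] 9.69
0.208 [0.533  0.134  0.2079] [-0.71  0.27  2.08] 9.94
0.207 [0.533  0.134  0.2069] [1.04 0.39 1.9 ] 10.19
0.206 [0.5331 0.134  0.2064] [-0.15  0.03  4.61] 10.44
0.205 [0.5331 0.134  0.2063] [-3.9  -0.73 10.11] 10.69
0.204 [0.5331 0.134  0.2063] [-6.46 -0.41 15.17] 10.94
contact
```

The stop met solid resistance at z = 0.2063 against a nominal 0.206, and the force climbed to 15 N. I'll lift off, check, and go above the ball.

```bash
python3 - <<'E'
from m import *
ctrl.servo_line([knob[0],knob[1],.275],max_speed=.15)
piv=knob+.036*sy; piv[2]=.15
ph=np.radians(37); b=piv+.085*(np.cos(ph)*sy+[0,0,np.sin(ph)]); print('ball model',b)
ctrl.servo_line([b[0],b[1],.245],max_speed=.15)
p,d=viewer.camera("top"); cv2.imwrite("pics/t2.png",p[:,:,::-1])
p,d=viewer.camera("scene"); cv2.imwrite("pics/s2.png",cv2.resize(p[200:350,310:470,::-1],None,fx=4,fy=4))
W=cloud("scene",d); s=np.s_[225:275,370:402]; m=(p[s].max(2)<60)&(d[s]>0)&(W[s][...,2]>.17)&(abs(W[s][...,1]-.134)<.022)&(W[s][...,2]<.22)
print('knob z',np.percentile(W[s][m][:,2],97),W[s][m].mean(0)); print(sensors.get_obs()['clock'])
E
```

```text
ball model [0.52647707 0.23767903 0.20115428]
knob z 0.20869597962723946 [0.53781505 0.13407964 0.20463545]
12.5417
```

View pics/s2.png

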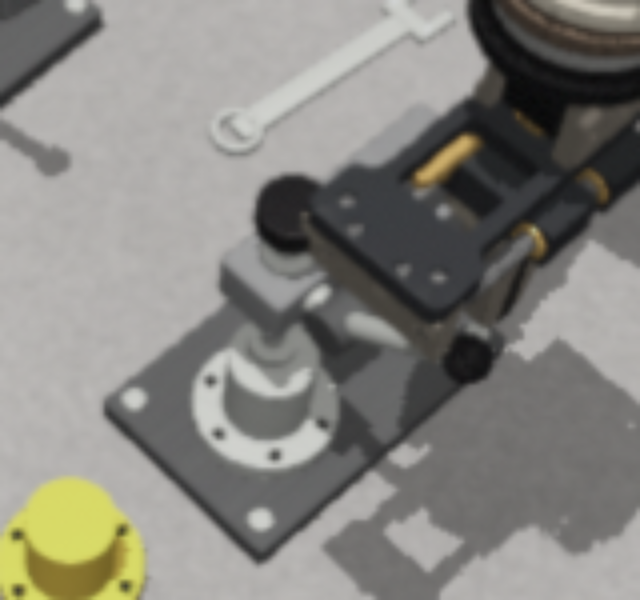

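The foot now sits on the hub at crop (275,350), and the fingers are above the ball. Now I press the lever along its arc.

```bash
python3 - <<'E'
from m import *
b=F(5); piv=knob+.036*sy; piv[2]=.15
def tip(ph,dz=0): return piv+.085*(np.cos(ph)*sy+[0,0,np.sin(ph)])+[0,0,.011+dz]
ctrl.servo_line(tip(np.radians(37),.003),max_speed=.1)
def step(P,v):
    ctrl.servo_line(P,max_speed=v); f=F()-b; o=sensors.get_obs()
    print(np.round(P,4),o['tool_pos'].round(4),f.round(2),round(o['clock'],2)); return f[2]
f=0
for ph in np.radians([33,28,22,16,10,6,4]):
    f=step(tip(ph),.05)
    if f>18: break
dz=.0055
while f<16 and dz>-.008:
    dz-=.001; f=step(tip(0,dz),.02)
E
```

```text
[0.5263 0.2411 0.2073] [0.5262 0.2412 0.2073] [-1.47  1.05 -0.67] 13.32
[0.526  0.2448 0.2009] [0.5257 0.2449 0.2004] [-1.68  0.25 -1.58] 13.62
[0.5258 0.2486 0.1928] [0.5254 0.2485 0.1922] [-0.32  1.05  0.4 ] 13.94
[0.5256 0.2515 0.1844] [0.5252 0.2514 0.1838] [-1.78  0.48 -0.47] 14.27
[0.5255 0.2535 0.1758] [0.5251 0.2534 0.1751] [-0.66  0.59 -1.23] 14.59
[0.5254 0.2543 0.1699] [0.5251 0.2542 0.1694] [-0.8   0.3  -1.13] 14.86
[0.5254 0.2546 0.1669] [0.5253 0.2545 0.1667] [-0.75  0.93 -1.48] 15.11
[0.5254 0.2548 0.1655] [0.5254 0.2547 0.1655] [-0.99  1.26 -0.9 ] 15.36
[0.5254 0.2548 0.1645] [0.5254 0.2548 0.1645] [-0.83  1.2  -0.71] 15.61
[0.5254 0.2548 0.1635] [0.5254 0.2548 0.1634] [-0.28  0.68 -1.07] 15.86
[0.5254 0.2548 0.1625] [0.5254 0.2547 0.1624] [-0.39  1.22 -0.31] 16.11
[0.5254 0.2548 0.1615] [0.5254 0.2547 0.1614] [-1.12  1.01 -0.94] 16.36
[0.5254 0.2548 0.1605] [0.5255 0.2548 0.1609] [-2.04  0.18  2.22] 16.61
[0.5254 0.2548 0.1595] [0.5256 0.2548 0.1606] [-3.5  -0.11  7.35] 16.86
[0.5254 0.2548 0.1585] [0.5257 0.2548 0.1604] [-5.76 -0.56 11.43] 17.11
[0.5254 0.2548 0.1575] [0.5258 0.2549 0.1602] [-7.34 -0.95 14.4 ] 17.36
[0.5254 0.2548 0.1565] [0.5258 0.2549 0.16  ] [-8.54 -1.12 18.13] 17.61
```

The lever hit its end stop at z = 0.160–0.161, where the ball top should be 0.161 when level. I'll retract and check both stands.

```bash
python3 - <<'E'
from m import *
p=sensors.get_obs()['tool_pos']
ctrl.servo_line([p[0],p[1],.36],max_speed=.2)
ctrl.servo_line([.40,.36,.38],max_speed=.25)
print(sensors.get_obs()['clock'])
for n,bx in (("scene",(235,130,455,350)),("top",(190,220,480,350))):
    im,d=viewer.camera(n); W=cloud(n,d); x0,y0,x1,y1=bx
    cv2.imwrite(f"pics/{n}3.png",cv2.resize(im[y0:y1,x0:x1,::-1],None,fx=2.6,fy=2.6))
    pts=np.array([[.533,.134,.206],[.5255,.2548,.155]])
    z=np.load(n+"0.npz"); W0=cloud(n,z['d'])
    for q in pts:
        m=(np.linalg.norm(W-q,axis=2)<.025)&(im.max(2)<60); print(n,q,m.sum(),'top z',np.percentile(W[m][:,2],97).round(4),W[m].mean(0).round(4))
    sp=np.s_[140:250,240:340] if n=="scene" else np.s_[225:335,375:475]
    dd=np.abs(im[sp].astype(int)-z['p'][sp]).max(2); print('spare changed px',(dd>40).sum())
E
```

```text
19.5833
scene [0.533 0.134 0.206] 289 top z 0.2086 [0.5353 0.1367 0.2046]
scene [0.5255 0.2548 0.155 ] 89 top z 0.1618 [0.5282 0.2564 0.1576]
spare changed px 0
top [0.533 0.134 0.206] 347 top z 0.2103 [0.5317 0.1332 0.207 ]
top [0.5255 0.2548 0.155 ] 98 top z 0.1646 [0.5252 0.2536 0.1598]
spare changed px 0
```

View pics/scene3.png

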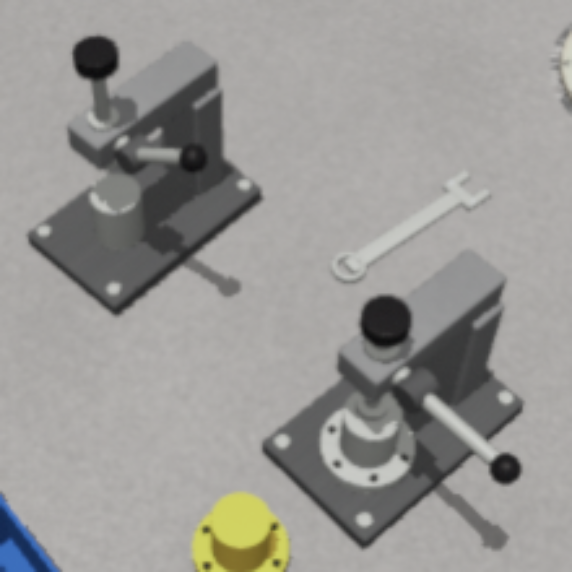

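The hub stand's foot is on the hub at crop (372,408), its lever is level with the ball at (506,468), and the spare stand is unchanged at (95,55).

```bash
python3 -c "
from station import workorder,sensors
print(workorder.hand_in(), sensors.get_obs()['clock'])"
```

```text
the job is handed in; nothing more can be done
the job is handed in; nothing more can be done
```

The stop on the flanged-hub stand is down on the hub and its clamp lever is pressed to the end stop. I handed the job in shortly after 19.6 s on the robot's clock; no verdict was reported.

- **Stop:** I pressed the knob with shut fingers. Solid contact came at knob z = 0.2063 m (0.206 m expected), and I took the push to 15 N before lifting off.
- **Lever:** I then pushed its ball down along the arc. The end stop came at a tip height of 0.160–0.161 m (0.161 m expected when level), pressed with 18 N.
- **Last checks:** With the arm clear, the foot rests on the hub and the lever is level. The image area around the spare stand showed no change from the start in either fixed camera.
- **Disagreement:** Camera depth put the knob top 2–4 mm and the ball top 1–4 mm higher than the arm did. I put this down to camera calibration error (good to about 2 mm) plus depth noise, and trusted the force contacts.

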